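# Pin the crank onto the fruit press

### The job

Pin the crank to the spindle of the fruit press: start the linch pin, its ring open, into the hub of the crank, turn the hub slowly anticlockwise (seen from above) with the pin pressed in only lightly until you feel it drop into the spindle's hidden hole, and push it fully home, its head against the hub. Then flip the sprung ring over the top of the hub until it snaps down round the hub, past the pin's end. Never force the pin (a push of 10 N is plenty; if it sticks, ease back and turn a little), and leave the jar, the tumbler and the lime alone.

Things in the scene. Friction and masses are not known exactly. Their poses are not given: they have to be found in the camera images.
- press: Small fruit press screwed to the counter: foot board 200 x 270 mm, steel basket 132 mm across, two columns 95 mm to either side along its y axis, a dark crossbar 36 mm wide with its top 203 mm above the counter, and a vertical steel spindle, 18 mm in diameter, through the bar's middle. The spindle itself is too stiff to turn. Origin: underside, under the spindle's axis; z up.
- hub (a point): Centre of the crank's hub, on the spindle's axis, 249 mm above the counter, level with the bore. Turns with the crank; x axis along the bore, towards the crank's arm; z up. Flat faces with the bore's mouths lie 16.5 mm before and behind it; the hub is under 38 mm across, its top 17 mm above this point. Bore 10 mm wide, through walls 7 mm thick to the spindle.
- bore_mouth (a point): Middle of the bore's free mouth, on the hub's flat face 16.5 mm from the hub's centre, on the side away from the crank's arm (robot's side); x axis points into the bore. The mouth is flared to 14 mm. Under it is free space down to the crossbar, 46 mm below.
- crank_knob (a point): Upright wooden knob of the crank, 26 mm across, at half height, 128 mm from the spindle's axis along the hub's +x. The arm to it is 20 mm wide and its top is 24 mm below the bore's axis.
- crank (a joint): Turn of the crank on the spindle (rad), + anticlockwise from above, 0: bore along the press's x. Turns very lightly; stays put. The spindle's own cross hole (9.5 mm), hidden in the hub at the same height, meets the bore at an unknown angle between -0.3 and 0.45; the crank starts between -0.75 and -0.68. Within 0.15 rad the tip drops in, but askew by over 0.08 rad it sticks half-way.
- pin: Steel linch pin, about 160 g, lying flat, its axis 9 mm up: a head 36 mm long (x), 18 mm wide, 18 mm high, and a round shank, 8 mm in diameter, that runs 39 mm from the head's front face (shoulder) along +x, tip chamfered 1.8 mm. Origin: on the underside, below the shoulder; z up. The head's sides are flat for the fingers from the shoulder to 28 mm behind it.
- pin_head (a point): On the pin's axis, 14.5 mm behind the shoulder: middle of the flats by which the head is held, half-way up; x along the shank towards the tip. The head's rear is 21.5 mm behind it. Home, the shoulder meets the hub's flat, this point is 31 mm from the spindle's axis and the tip stands 6 mm out beyond. The fit is loose (1 mm all round): let go, the head sags 2 to 3 mm.
- ring (a joint): Angle (rad) of the pin's sprung ring, pivoted across the head 31 mm behind the shoulder. 0: open, leaning back over the head's rear, as at the start; 0.63: upright; 2.2: shut, level round the shank, its bar 4 mm past the tip. Over-centre spring: holds open at 0, takes about 5 N at the bar to swing, past about 1.2 snaps shut and stays. It can only shut round the hub when the pin is home.
- ring_bar (a point): Middle of the ring's far bar (centre of the wire), 74 mm from the pivot, swinging in the upright plane through the pin's axis. The ring is a closed loop of 4.5 mm wire, 53 mm wide outside, 44 mm inside. Open, the bar is about 60 mm above the pin's axis and 75 mm behind the shoulder; less high when the pin sags in the hole.
- spice_jar: Amber spice jar with a black cap, 44 mm across, 100 mm high, standing; origin under its middle. Leave alone.
- tumbler: Blue plastic tumbler, 76 mm across, 115 mm high, standing; origin under its middle. Leave alone.
- lime: A lime, 52 mm across, 48 mm high; origin under its middle. Leave alone.
Not all that is in view belongs to the job. What is meant by the pin is not yellow, and is the larger of those in its own colour.

How it is judged:
On the way:
1. the pin is through hub and spindle and fully home (head within 2.5 mm of the hub's flat, in line with the bore) with its ring still open (horizontal distance between pin_head and hub below 0.0335 m and z of pin_head in the frame of hub between -0.005 and 0.005 m and angle between the x axis of pin_head and the x axis of hub, either way round below 0.2 rad and value of joint ring below 1.1 rad), for 0.2 s.
At the end, for the whole second after the job is handed in: The linch pin stands through hub and spindle, its head within 2.5 mm of the hub's flat and in line with the bore, the ring is snapped shut round the hub (within 0.12 rad of fully shut), and the pin is at rest (horizontal distance between pin_head and hub below 0.0335 m and z of pin_head in the frame of hub between -0.005 and 0.005 m and angle between the x axis of pin_head and the x axis of hub, either way round below 0.2 rad and value of joint ring above 2.08 rad and linear speed of pin below 0.02 m/s); the robot touches nothing.
It fails at once if the pin is forced: more than 35 N between the pin and the press (contact force between pin and press above 35 N).
It fails at once if the spice jar is moved by more than 20 mm (distance of spice_jar from where it was at the start of the episode above 0.02 m).
It fails at once if the tumbler is moved by more than 20 mm (distance of tumbler from where it was at the start of the episode above 0.02 m).
It fails at once if the lime is moved by more than 20 mm (distance of lime from where it was at the start of the episode above 0.02 m).
It also fails if it takes over 70 s, if anything falls off the work surface, if the arm or the gripper's body presses on something with over 40 N, if the wrist force passes 120 N, or if a joint passes its speed limit or range.

### The arm

A 7-joint arm with a two-finger parallel gripper is mounted at the origin on the work surface. World frame = base frame: x ahead of the robot, y to its left, z up, the work surface at z = 0. Lengths are in m, angles in rad, forces in N, time in s.
With the tool pointing down it reaches from about 0.4 to 0.875 m from the base axis. Payload 4.4 kg.
Tool frame: the origin (TCP) lies midway between the tips of the shut fingers; the grasp point (between the pads) lies 19 mm behind it (robot.tcp_to_grasp is the distance from the TCP to the grasp point, in m); z points along the fingers, y is the line along which they close (so a half turn about z gives the same grasp; the last joint's range is limited). The gripper opens to 85 mm and grips with 20 to 120 N. Pads are 22 mm wide; open, the fingers measure 114 mm over their backs; the gripper's body (76 mm by 85 mm) begins 54 mm behind the grasp point. The pads swing forward as they close: fully open they stand 13 mm farther back than shut.
Start: joints at [-1.191, 0.628, 0.038, 1.517, -0.027, 0.996, -0.02], TCP at [0.28, 0.586, 0.231] pointing down, gripper open.
Joint ranges: [-3.06, 3.06], [-0.37, 2.12], [-1.25, 1.32], [0.18, 2.47], [-1.1, 4.24], [0.23, 1.98], [-2.94, 2.94]. Speed limits (rad/s): [2.57, 2.57, 3.14, 3.14, 3.14, 3.14, 3.14].

### API

Orientations are given as a unit quaternion [x, y, z, w].
In Python, from station import robot, imaging gives the robot as it stands.
- The arm moves only by the tool send_rows, never from a script. Its argument "deltas" is a list of rows, each a list of 7 numbers: the finger opening in cm, from 0 to 8.54, then the shift along the tool's x, y, z in cm, then the turn, a rotation vector about the tool's x, y, z in rad. A call has 1 to 20 rows; each row shifts and turns the commanded pose from where the row before left it, along the tool's axes as they then stand; what a row does not reach is not made up. A row lasts 1/12 s, in which the tool goes at most 41.7 mm and 7.16 degrees, less where a joint would pass 70% of its speed; a pose out of reach is approached as far as the arm can. A call with a gripper value outside its range is refused whole. The fingers move at their own pace and stop on an object; "force" is the grip in N (left out, the last holds). Time passes only in rows, so rows that do not move let the fingers close. It gives the time, the measured TCP pose, the force, the opening and the grip force at its end, in the units of the state.
- robot.state(): the state, without advancing time (a new reading comes with each control period).
- imaging.get_image(name): name is "scene" or "top"; returns the picture (384x512x3 uint8, red, green, blue); there is no depth.
- imaging.camera_params(name): a dict with "mtx" (3x3 intrinsics, pixels), "camera_from_world" (4x4, takes a point from world to camera coordinates). Camera axes: x right, y down, z forward; pixel columns grow to the right and rows downward; lengths in m; the calibration is good to about 2 mm. A picture is of the moment at which its call begins. camera_params takes no time and is no camera call.
- robot.finish_job(): hands the job in; it is judged then, once.
The state is a dict: "time_s": time; "joint_pos": joint angles; "qd": joint speeds; "tau": joint torques, N m; "tcp_pos": TCP position; "tool_rot": TCP orientation; "ft_force": force on the tool from outside, world axes, zero at the start; "ft_torque": the same for the moment, N m; "grip_width": finger opening in m; "gripper_force": force on a finger pad.
Only numpy, scipy, OpenCV 4.12 (cv2) and the standard library are available. Lean on these libraries where they do the work, as an engineer would, in place of code of your own. Each camera call takes 0.05 s, during which the arm holds its last target. There are 200 camera calls.

## Working session

There is one attempt and no reset: what is moved stays moved. The work goes in short steps, Python scripts to look and compute and a tool call to move; the robot and the scene stay as the last step left them, time stands still between calls to the robot, and variables do not carry over. Pictures are saved under pics/ and viewed, at most 10 in all, crops included, and the job is handed in when it is done.

Besides the shell and the picture viewer there is one more tool, called as name([rows], argument=value, ...), one row to a line, values as JSON. send_rows: Moves the arm, as the interface text tells. Its arguments: {"type":"object","properties":{"deltas":{"type":"array","items":{"type":"array","items":{"type":"number"}}},"force":{"type":"number"}},"required":["deltas"]}

```bash
mkdir -p pics; ls; python3 - <<'E'
from station import robot, imaging
import cv2,numpy as np
for n in("scene","top"):
    im=imaging.get_image(n); cv2.imwrite(f"pics/{n}0.png",im[...,::-1])
    p=imaging.camera_params(n); print(n,np.round(p["mtx"],1).tolist(),np.round(p["camera_from_world"],3).tolist())
s=robot.state(); print({k:np.round(v,3).tolist() for k,v in s.items()})
a=cv2.imread("pics/scene0.png");b=cv2.imread("pics/top0.png")
cv2.imwrite("pics/both0.png",cv2.resize(np.vstack([a,b]),(400*1,600)))
E
```

```text
pics
scene [[446.0, 0.0, 254.8], [0.0, 446.0, 190.0], [0.0, 0.0, 1.0]] [[0.207, 0.978, -0.002, 0.02], [0.792, -0.169, -0.586, -0.376], [-0.574, 0.12, -0.81, 1.77], [0.0, 0.0, 0.0, 1.0]]
top [[487.8, 0.0, 250.5], [0.0, 487.8, 191.8], [0.0, 0.0, 1.0]] [[-0.001, -1.0, 0.003, -0.15], [-0.989, 0.0, -0.145, 0.595], [0.145, -0.003, -0.989, 1.297], [0.0, 0.0, 0.0, 1.0]]
{'time_s': 0.1, 'joint_pos': [-1.191, 0.629, 0.038, 1.518, -0.027, 0.996, -0.02], 'qd': [-0.0, -0.002, -0.0, -0.002, 0.003, 0.001, -0.001], 'tau': [0.004, -56.453, 1.231, -19.397, 0.011, 0.005, -0.0], 'tcp_pos': [0.28, 0.586, 0.23], 'tool_rot': [0.221, 0.975, -0.001, -0.0], 'ft_force': [-0.301, -0.291, -0.215], 'ft_torque': [0.049, -0.005, -0.011], 'gripper_force': 0.0, 'grip_width': 0.086}
```

View pics/scene0.png

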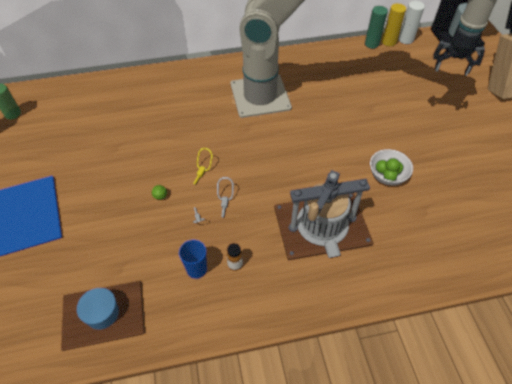

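View pics/top0.png

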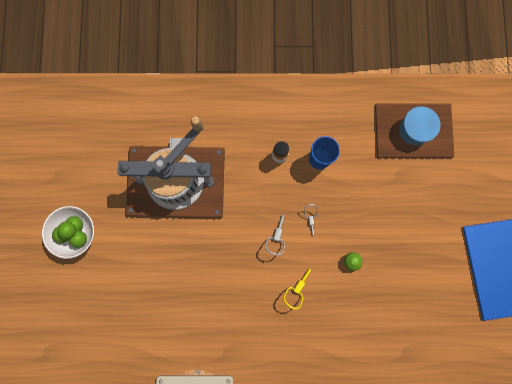

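Pin candidates in the top view are grey large (276,236), grey small (311,219) and yellow (297,290). I choose the large grey one and check it, along with the press, in close crops.

```bash
cat > h.py <<'E'
import numpy as np,cv2
from station import robot, imaging
from scipy.spatial.transform import Rotation as R
def ray(n,u,v):
    p=imaging.camera_params(n);T=np.array(p["camera_from_world"]);K=np.array(p["mtx"])
    d=T[:3,:3].T@np.linalg.solve(K,[u,v,1.]);c=-T[:3,:3].T@T[:3,3];return c,d
def plane(n,u,v,z):
    c,d=ray(n,u,v);return c+d*(z-c[2])/d[2]
def proj(n,P):
    p=imaging.camera_params(n);T=np.array(p["camera_from_world"]);q=np.array(p["mtx"])@(T[:3,:3]@np.asarray(P)+T[:3,3]);return q[:2]/q[2]
def two(u1,u2):
    A=[];b=[]
    (c1,d1),(c2,d2)=ray("scene",*u1),ray("top",*u2)
    s=np.linalg.lstsq(np.c_[d1,-d2],c2-c1,rcond=None)[0]
    p,q=c1+s[0]*d1,c2+s[1]*d2;return (p+q)/2,np.linalg.norm(p-q)
def st():
    s=robot.state();print({k:np.round(s[k],4).tolist() for k in("time_s","joint_pos","tcp_pos","tool_rot","ft_force","grip_width","gripper_force")});return s
def crop(n,x0,y0,x1,y1,f):
    im=imaging.get_image(n)[y0:y1,x0:x1,::-1];return cv2.resize(im,None,fx=f,fy=f,interpolation=cv2.INTER_CUBIC)
def delta(p,rot=None):
    """shift in tool axes (cm) and rotvec to reach TCP pos p / Rotation rot"""
    s=robot.state();r=R.from_quat(s["tool_rot"])
    return np.round(r.inv().apply(np.asarray(p)-s["tcp_pos"])*100,2),(None if rot is None else np.round((r.inv()*rot).as_rotvec(),3))
E
python3 - <<'E'
from h import *
a=crop("top",250,195,330,270,8); cv2.imwrite("pics/pin.png",a)
b=crop("top",110,105,235,225,5);cv2.imwrite("pics/press.png",b)
E
```

```text
(no output)
```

View pics/pin.png

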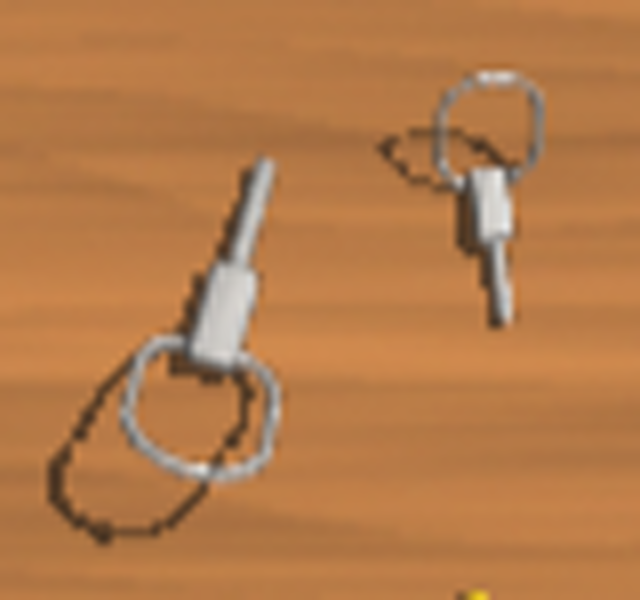

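View pics/press.png

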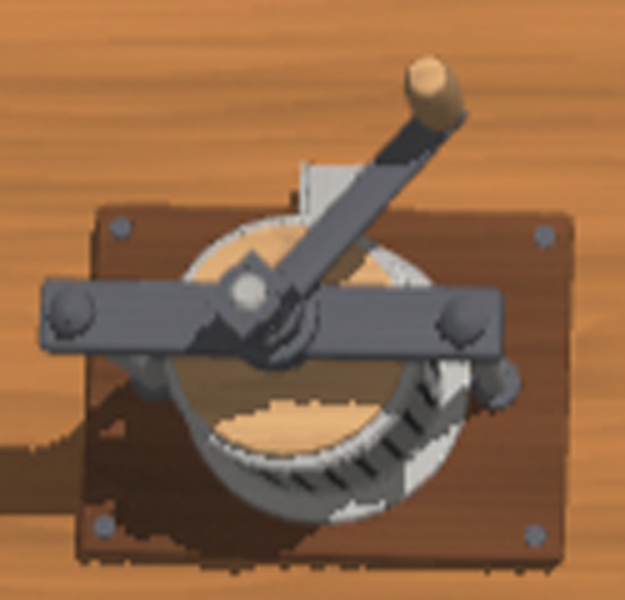

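The crop confirms the large grey pin: tip at (283.1,215), shoulder (279.8,228.1), head's rear (276.6,239.6), ring open behind it. In the press crop, the spindle's top is at (159.8,163.4) and the knob's top at (195.4,120.2). The crank arm points up and to the right, away from the robot.

```bash
python3 - <<'E'
from h import *
im=imaging.get_image("top");hsv=cv2.cvtColor(im,cv2.COLOR_RGB2HSV)
m=((hsv[...,1]<60)&(hsv[...,2]>130)).astype(np.uint8)
w=m[205:262,262:295]
# head+shank blob without thin ring
k=cv2.morphologyEx(w,cv2.MORPH_OPEN,np.ones((3,3),np.uint8));n,l,s,c=cv2.connectedComponentsWithStats(k);print("head",s[1:].tolist(),(c[1:]+[262,205]).tolist())
t=plane("top",283.1,215,.010);sh=plane("top",279.75,228.1,.012);r=plane("top",276.6,239.8,.018)
print(t,sh,r,[np.hypot(*(t-sh)[:2]),np.hypot(*(sh-r)[:2])]);d=t-r;print("pin yaw",np.arctan2(d[1],d[0]))
# spindle & knob
g=(lambda u,v:(u/5+110,v/5+105))
for z in(.266,.272,.28):print("hub",z,plane("top",*g(249,292),z))
e=[plane("top",*g(*q),.203) for q in((40,282),(42,353),(501,290),(500,357))];print("bar mid",np.mean(e,0),"bar yaw",(lambda v:np.arctan2(-v[0],v[1]))((e[0]+e[1]-e[2]-e[3])))
for q in((40,282),(501,290)):print(plane("top",*g(*q),.203))
for z in (.26,.27,.28):print("knobtop",plane("top",*g(429,75),z))
cv2.imwrite("pics/s1.png",cv2.resize(np.hstack([crop("scene",270,160,380,260,1),crop("scene",185,140,255,240,1)]),None,fx=4,fy=4,interpolation=cv2.INTER_CUBIC))
E
```

```text
head [[12, 23, 8, 13, 75]] [[277.6533333333333, 233.93333333333334]]
[ 0.53460718 -0.24152189  0.01      ] [ 0.49781003 -0.23167762  0.012     ] [ 0.46507912 -0.22229621  0.018     ] [np.float64(0.03809120622886372), np.float64(0.03404883963664671)]
pin yaw -0.26977591722807276
hub 0.266 [0.62900176 0.05967762 0.266     ]
hub 0.272 [0.62776488 0.0585624  0.272     ]
hub 0.28 [0.6261157  0.05707545 0.28      ]
bar mid [0.62788962 0.06042336 0.203     ] bar yaw -0.013201032044640456
[0.64694403 0.17336081 0.203     ]
[ 0.64300126 -0.05140209  0.203     ]
knobtop [ 0.73419092 -0.02100077  0.26      ]
knobtop [ 0.73119291 -0.02212256  0.27      ]
knobtop [ 0.7281949  -0.02324435  0.28      ]
```

View pics/s1.png

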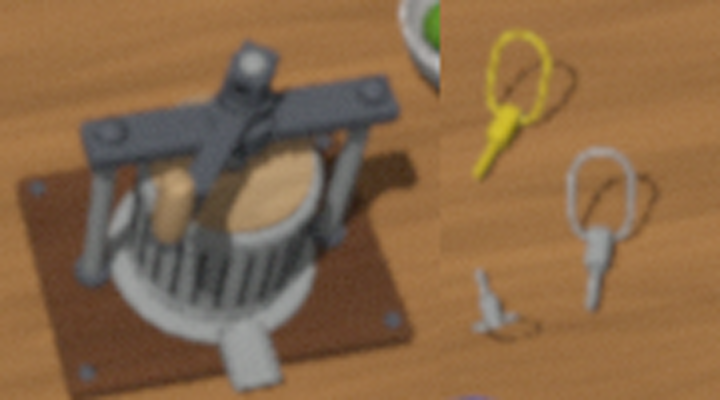

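The scene view shows the spindle's top at (333,175.8), the knob's top at (314.2,205.7), and the large grey pin with its ring up.

```bash
python3 - <<'E'
from h import *
print("spindle",two((333,175.8),(159.8,163.4)));print("knob",two((314.2,205.7),(195.8,120)))
print("pinhead centre (head mid)",plane("top",278.15,234.43,.018))
print("pin shank tip scene",plane("scene",185+(593-440)/4,140+305/4,.009),plane("scene",185+(600-440)/4,140+230/4,.018))
for yaw in(-.26,):
  for f in(0,np.pi):
    rot=R.from_euler("z",yaw+f)*R.from_matrix(np.diag([1.,-1,-1]))
    p=plane("top",278.15,234.43,.018)+[.0035*np.cos(yaw),.0035*np.sin(yaw),0];p[2]=.12
    print(p,delta(p,rot))
st()
E
```

```text
spindle (array([0.6306516 , 0.06178479, 0.25892972]), np.float64(0.0015917221367467724))
knob (array([ 0.72786735, -0.02245113,  0.28190926]), np.float64(0.0020428105801225723))
pinhead centre (head mid) [ 0.47987824 -0.22670792  0.018     ]
pin shank tip scene [ 0.53617191 -0.23722977  0.009     ] [ 0.47151455 -0.21995107  0.018     ]
[ 0.4832606 -0.2276077  0.12     ] (array([-53.42, -64.69,  11.13]), array([-0.000e+00,  1.000e-03,  2.956e+00]))
[ 0.4832606 -0.2276077  0.12     ] (array([-53.42, -64.69,  11.13]), array([-0.   , -0.   , -0.186]))
{'time_s': 0.35, 'joint_pos': [-1.1908, 0.6286, 0.0385, 1.5176, -0.027, 0.9963, -0.02], 'tcp_pos': [0.2802, 0.5864, 0.2311], 'tool_rot': [0.2211, 0.9753, -0.0002, -0.0001], 'ft_force': [0.6289, -0.4794, 0.1035], 'grip_width': 0.0853, 'gripper_force': 0.0}
```

send_rows([
  [8.5,-3.2,-2.53,0,0,0,0],
  [8.5,-3.2,-2.53,0,0,0,0],
  [8.5,-3.2,-2.53,0,0,0,0],
  [8.5,-3.2,-2.53,0,0,0,0],
  [8.5,-3.2,-2.53,0,0,0,0],
  [8.5,-3.2,-2.53,0,0,0,0],
  [8.5,-3.2,-2.53,0,0,0,0],
  [8.5,-3.2,-2.53,0,0,0,0],
  [8.5,-3.2,-2.53,0,0,0,0],
  [8.5,-3.2,-2.53,0,0,0,0],
  [8.5,-1.78,-3.28,0.6,0,0,0],
  [8.5,-1.78,-3.28,0.6,0,0,0],
  [8.5,-1.78,-3.28,0.6,0,0,0],
  [8.5,-1.78,-3.28,0.6,0,0,0],
  [8.5,-1.78,-3.28,0.6,0,0,0],
  [8.5,-1.78,-3.28,0.6,0,0,0],
  [8.5,-1.78,-3.28,0.6,0,0,0],
  [8.5,-1.78,-3.28,0.6,0,0,0],
  [8.5,-1.78,-3.28,0.6,0,0,0],
  [8.5,-1.78,-3.28,0.6,0,0,0],
], force=30)

```text
time_s: 2.02
tcp_pos: [0.479, -0.1543, 0.1712]
tool_rot: [0.221, 0.975, 0.0, 0.0]
ft_force: [0.4, 0.2, 0.6]
grip_width: 0.085
gripper_force: 0.0
```

```bash
python3 - <<'E'
from h import *
st();rot=R.from_euler("z",-.26+np.pi)*R.from_matrix(np.diag([1.,-1,-1]))
print(delta([.4833,-.2276,.12],rot))
E
```

```text
{'time_s': 2.0167, 'joint_pos': [0.2174, 0.5068, 0.0555, 1.9865, -0.0448, 0.6488, 1.4265], 'tcp_pos': [0.479, -0.1543, 0.1712], 'tool_rot': [0.2211, 0.9753, 0.0001, 0.0003], 'ft_force': [0.3991, 0.1788, 0.6344], 'grip_width': 0.085, 'gripper_force': 0.0}
(array([-3.54, -6.43,  5.12]), array([ 0.   ,  0.001, -0.186]))
```

send_rows([
  [8.5,-1.18,-2.14,1.7,0,0,0],
  [8.5,-1.18,-2.14,1.7,0,0,0],
  [8.5,-1.18,-2.15,1.7,0,0,0],
  [8.5,0,0,0,0,0,-0.093],
  [8.5,0,0,0,0,0,-0.093],
  [8.5,0,0,1,0,0,0],
  [8.5,0,0,0,0,0,0],
])

```text
time_s: 2.6
tcp_pos: [0.4825, -0.2254, 0.1089]
tool_rot: [0.131, 0.991, 0.0, -0.001]
ft_force: [0.1, -0.1, -0.2]
grip_width: 0.0849
gripper_force: 0.0
```

```bash
python3 - <<'E'
from h import *
s=st();r=R.from_quat(s["tool_rot"])
im=imaging.get_image("scene")[:,:,::-1].copy()
im=cv2.resize(im[130:250,170:280],None,fx=5,fy=5,interpolation=cv2.INTER_CUBIC)
P=np.array([.4833,-.2276,.009])
for d,c in((0,(0,0,255)),(-.0145-.0215+.0145,(0,255,0)),(.0535,(255,0,0))):
    u=proj("scene",P+d*np.array([np.cos(.26),-np.sin(.26),0]));cv2.circle(im,tuple(int(x) for x in (u-[170,130])*5),3,c,-1)
cv2.imwrite("pics/s2.png",im)
E
```

```text
{'time_s': 2.6, 'joint_pos': [0.3932, 0.6389, -0.013, 1.9543, 0.0139, 0.5504, 1.6793], 'tcp_pos': [0.4825, -0.2254, 0.1089], 'tool_rot': [0.1308, 0.9914, 0.0005, -0.0009], 'ft_force': [0.1131, -0.0881, -0.1905], 'grip_width': 0.0849, 'gripper_force': 0.0}
```

View pics/s2.png

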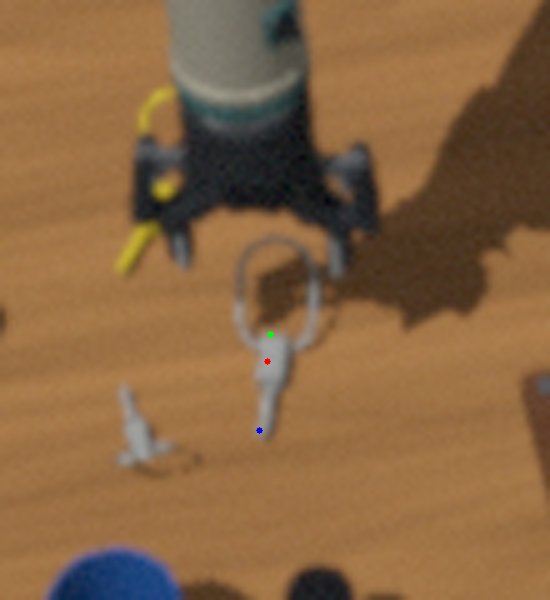

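Scene view: the pin (head at about (268,360), tip (266,436) in the crop) lies between the fingers, and nothing else is under them. I'll go down and grip.

send_rows([
  [8.5,0,0,3.0,0,0,0],
  [8.5,0,0,3.0,0,0,0],
  [8.5,0,0,2.5,0,0,0],
  [8.5,0,0,1.5,0,0,0],
  [8.5,0,0,0.4,0,0,0],
  [4.0,0,0,0,0,0,0],
  [1.0,0,0,0,0,0,0],
  [1.0,0,0,0,0,0,0],
  [1.0,0,0,0,0,0,0],
  [1.0,0,0,0,0,0,0],
  [1.0,0,0,0,0,0,0],
], force=40)

```text
time_s: 3.57
tcp_pos: [0.4839, -0.226, 0.0074]
tool_rot: [0.13, 0.992, -0.0, 0.001]
ft_force: [-0.4, -0.1, 1.9]
grip_width: 0.0167
gripper_force: 39.9
```

send_rows([
  [1.0,0,0,-2,0,0,0],
  [1.0,0,0,-4,0,0,0],
  [1.0,0,0,-4,0,0,0],
  [1.0,0,0,-4,0,0,0],
  [1.0,0,0,-4,0,0,0],
  [1.0,0,0,-4,0,0,0],
  [1.0,0,0,-2,0,0,0],
  [1.0,0,0,0,0,0,0.108],
  [1.0,0,0,0,0,0,0.108],
  [1.0,0,0,0,0,0,0.108],
  [1.0,0,0,0,0,0,0.108],
  [1.0,0,0,0,0,0,0],
])

```text
time_s: 4.57
tcp_pos: [0.4828, -0.2255, 0.2464]
tool_rot: [0.34, 0.94, -0.0, -0.0]
ft_force: [0.9, -0.1, -2.3]
grip_width: 0.0166
gripper_force: 39.4
```

```bash
python3 - <<'E'
from h import *
st();rot=R.from_euler("z",-.692+np.pi)*R.from_matrix(np.diag([1.,-1,-1]))
print(delta([.5553,.1202,.247],rot))
E
```

```text
{'time_s': 4.5667, 'joint_pos': [0.3118, 0.4439, 0.1044, 1.8276, -0.0582, 0.8734, 1.3197], 'tcp_pos': [0.4828, -0.2255, 0.2464], 'tool_rot': [0.3404, 0.9403, -0.0001, -0.0002], 'ft_force': [0.8819, -0.1349, -2.2818], 'grip_width': 0.0166, 'gripper_force': 39.4144}
(array([16.56, 31.2 , -0.06]), array([-0.   , -0.   , -0.003]))
```

send_rows([
  [1.0,1.0,1.8,0,0,0,0],
  [1.0,1.8,3.4,0,0,0,0],
  [1.0,1.8,3.4,0,0,0,0],
  [1.0,1.8,3.4,0,0,0,0],
  [1.0,1.8,3.4,0,0,0,0],
  [1.0,1.8,3.4,0,0,0,0],
  [1.0,1.8,3.4,0,0,0,0],
  [1.0,1.8,3.4,0,0,0,0],
  [1.0,1.8,3.4,0,0,0,0],
  [1.0,1.16,2.2,0,0,0,0],
  [1.0,0,0,0,0,0,0],
  [1.0,0,0,0,0,0,0],
])

```text
time_s: 5.57
tcp_pos: [0.5543, 0.1222, 0.2459]
tool_rot: [0.336, 0.942, 0.0, -0.0]
ft_force: [0.3, -0.9, -2.4]
grip_width: 0.0172
gripper_force: 39.5
```

```bash
python3 - <<'E'
from h import *
s=st();rot=R.from_euler("z",-.692+np.pi)*R.from_matrix(np.diag([1.,-1,-1]))
print(delta([.5553,.1202,.247],rot))
a=crop("top",145,125,235,215,6)[:,:,:]
b=crop("scene",290,130,380,220,6)
u=np.array([np.cos(.692),-np.sin(.692),0]);H=np.array([.6285,.0597,.249]);T=np.array(s["tcp_pos"])+[0,0,.0016]
for n,im,o in(("top",a,(145,125)),("scene",b,(290,130))):
    for P,c in((H-.0165*u,(0,0,255)),(T+.0535*u,(0,255,0)),(H+[0,0,.017],(255,0,0))):
        cv2.circle(im,tuple(int(x) for x in (proj(n,P)-o)*6),2,c,-1)
cv2.imwrite("pics/both3.png",cv2.resize(np.hstack([a,b]),(800,400),interpolation=cv2.INTER_AREA))
cv2.imwrite("pics/a3.png",a);cv2.imwrite("pics/b3.png",b)
E
```

```text
{'time_s': 5.5667, 'joint_pos': [-0.3079, 0.4932, 0.0628, 1.7355, -0.0382, 0.9148, 0.6565], 'tcp_pos': [0.5543, 0.1222, 0.2459], 'tool_rot': [0.3359, 0.9419, 0.0, -0.0005], 'ft_force': [0.2633, -0.9084, -2.3992], 'grip_width': 0.0172, 'gripper_force': 39.4867}
(array([-0.21, -0.09, -0.11]), array([-0.   , -0.001,  0.007]))
```

View pics/both3.png

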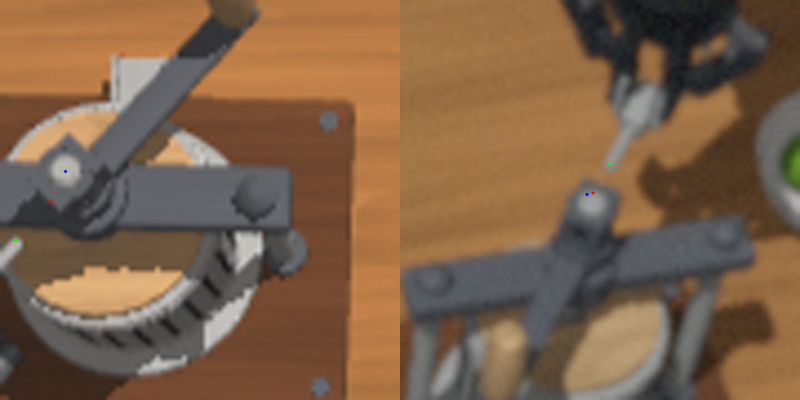

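The predicted tip (green) matches the real tip in both views. The hub in the scene view is a little off the prediction, so I'll refine it once with bright-disc centroids.

```bash
python3 - <<'E'
from h import *
uv={}
for n,o in(("top",(159,163)),("scene",(333,176))):
    im=imaging.get_image(n);g=cv2.cvtColor(im,cv2.COLOR_RGB2GRAY).astype(float)
    x,y=o;w=g[y-5:y+6,x-5:x+6];print(w.astype(int))
    ww=np.clip(w-130,0,None);Y,X=np.mgrid[y-5:y+6,x-5:x+6];uv[n]=(float((ww*X).sum()/ww.sum()),float((ww*Y).sum()/ww.sum()));print(n,uv[n])
print(two(uv["scene"],uv["top"]),[plane(n,*uv[n],z).round(4).tolist() for n in uv for z in(.262,.266,.27)])
E
```

```text
[[180 163 129 110  98  76 100 100 101 112 132]
 [163 119  98  99 109 115 111 100 101 100 105]
 [118  98 100 117 151 161 161 141 113 100 101]
 [ 98  98 111 155 178 180 179 171 144 102 101]
 [ 98 103 135 177 181 181 180 177 165 109 101]
 [ 98 104 137 181 180 181 180 177 167  95 100]
 [ 99 102 122 170 181 181 181 166 162 111 100]
 [100 100  95 132 151 164 167 153 128 105 100]
 [100 100  97 114 126 139 143 130 103 100 100]
 [100 101 101 104 102 105 108 107  99 100  86]
 [ 84 100 101 101  98  99  99 100 100  86  59]]
top (158.92947813822286, 162.2820874471086)
[[125 121 112 102 102 104 109 114 116 116 118]
 [119 113 107 105 113 112 109 104 105 109 110]
 [108 103 112 123 135 135 131 116 103  95 100]
 [101 105 125 145 152 154 151 134 108  95  90]
 [100 105 134 155 161 160 156 141 118  98  85]
 [ 99 105 131 152 160 160 154 138 112  93  87]
 [ 94  99 118 138 150 149 142 122 102  90  89]
 [ 86  90 100 113 124 127 118 102  91  89  92]
 [ 75  80  85  90  98 102  99  92  83  85 105]
 [ 65  65  71  76  81  89  87  85  75  83 113]
 [ 54  48  50  60  69  78  81  71  56  77 110]]
scene (332.66582914572865, 175.3140703517588)
(array([0.6320101 , 0.06146345, 0.26324683]), np.float64(0.0016177498180885313)) [[0.6325, 0.0625, 0.262], [0.6316, 0.0618, 0.266], [0.6308, 0.061, 0.27], [0.6311, 0.0611, 0.262], [0.6339, 0.0596, 0.266], [0.6368, 0.0581, 0.27]]
```

```bash
python3 - <<'E'
from h import *
rot=R.from_euler("z",-.70+np.pi)*R.from_matrix(np.diag([1.,-1,-1]))
H=np.array([.6316,.0606,.2474]);u=np.array([np.cos(.7),-np.sin(.7),0])
print(delta(H-.075*u,rot))
E
```

```text
(array([-2.11,  0.54, -0.11]), array([-0.001,  0.   ,  0.007]))
```

send_rows([
  [1.0,-0.5,0.27,-0.11,0,0,0.007],
  [1.0,-0.8,0.27,0,0,0,0],
  [1.0,-0.8,0,0,0,0,0],
  [1.0,0,0,0,0,0,0],
  [1.0,0,0,0,0,0,0],
  [1.0,0,0,0,0,0,0],
], force=30)

```text
time_s: 6.27
tcp_pos: [0.5742, 0.1106, 0.2472]
tool_rot: [0.343, 0.939, -0.0, -0.0]
ft_force: [0.2, -0.2, -2.2]
grip_width: 0.0166
gripper_force: 39.5
```

```bash
python3 - <<'E'
from h import *
st()
rot=R.from_euler("z",-.70+np.pi)*R.from_matrix(np.diag([1.,-1,-1]))
H=np.array([.6316,.0606,.2474]);u=np.array([np.cos(.7),-np.sin(.7),0])
print(delta(H-.075*u,rot))
a=crop("top",140,140,200,200,7)
b=crop("scene",305,145,365,205,7)
cv2.imwrite("pics/b4.png",np.hstack([a,b])[:, :800] if 0 else cv2.resize(np.hstack([a,b]),(800,400)))
E
```

```text
{'time_s': 6.2667, 'joint_pos': [-0.2821, 0.5168, 0.0677, 1.6875, -0.0417, 0.9395, 0.673], 'tcp_pos': [0.5742, 0.1106, 0.2472], 'tool_rot': [0.3426, 0.9395, -0.0001, -0.0004], 'ft_force': [0.155, -0.1519, -2.1518], 'grip_width': 0.0166, 'gripper_force': 39.4867}
(array([-0.12, -0.12, -0.02]), array([-0.   , -0.001,  0.001]))
```

View pics/b4.png

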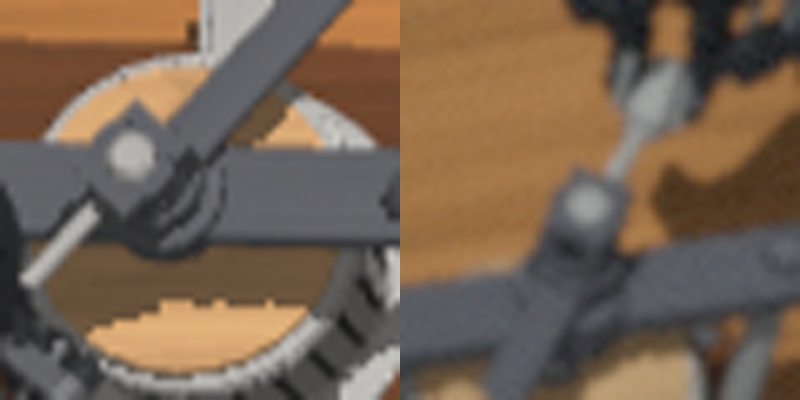

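The top view shows the shank, (30,280) to (98,208), in line with the hub to about 1 mm. The tip is just short of the mouth, so I'll go in gently.

send_rows([
  [1.0,-0.2,-0.1,-0.02,0,0,0],
  [1.0,-0.2,0,0,0,0,0],
  [1.0,-0.2,0,0,0,0,0],
  [1.0,-0.2,0,0,0,0,0],
  [1.0,-0.1,0,0,0,0,0],
  [1.0,0,0,0,0,0,0],
  [1.0,0,0,0,0,0,0],
])

```text
time_s: 6.95
tcp_pos: [0.5806, 0.1042, 0.2476]
tool_rot: [0.342, 0.94, -0.0, -0.0]
ft_force: [-0.2, 0.3, -2.3]
grip_width: 0.0168
gripper_force: 39.5
```

```bash
cat >> h.py <<'E'
def hub(H=(.6316,.0606)):
    s=robot.state();r=R.from_quat(s["tool_rot"]);yaw=r.apply([-1,0,0]);y=np.arctan2(yaw[1],yaw[0]);u=np.array([np.cos(y),np.sin(y)]);l=np.array([-u[1],u[0]])
    e=np.array(s["tcp_pos"])[:2]-H;f=np.array(s["ft_force"])
    print("t %.2f yaw %.3f d %.1f lat %.1f mm z %.4f | F along %.1f left %.1f z %.1f grip %.1f"%(s["time_s"],y,-e@u*1e3,e@l*1e3,s["tcp_pos"][2],f[:2]@u,f[:2]@l,f[2],s["gripper_force"]))
E
python3 -c "from h import *;hub()"
```

```text
t 6.95 yaw -0.699 d 67.1 lat 0.6 mm z 0.2476 | F along -0.4 left 0.1 z -2.3 grip 39.5
```

send_rows([
  [1.0,-0.1,0,0,0,0,0],
  [1.0,-0.1,0,0,0,0,0],
  [1.0,-0.1,0,0,0,0,0],
  [1.0,0,0,0,0,0,0],
  [1.0,0,0,0,0,0,0],
])

```text
time_s: 7.37
tcp_pos: [0.5819, 0.1032, 0.2474]
tool_rot: [0.342, 0.94, 0.0, -0.001]
ft_force: [-3.6, 1.4, 0.7]
grip_width: 0.0166
gripper_force: 39.6
```

```bash
python3 -c "from h import *;hub()"
```

```text
t 7.37 yaw -0.698 d 65.4 lat 0.7 mm z 0.2474 | F along -3.6 left -1.2 z 0.7 grip 39.6
```

send_rows([
  [1.0,0,0,-0.1,0,0,0],
  [1.0,0,0,-0.1,0,0,0],
  [1.0,0,0,0,0,0,0],
  [1.0,0,0,0,0,0,0],
])

```text
time_s: 7.7
tcp_pos: [0.5819, 0.1031, 0.249]
tool_rot: [0.342, 0.94, -0.0, -0.001]
ft_force: [-2.8, 3.8, -3.7]
grip_width: 0.0168
gripper_force: 39.2
```

```bash
python3 -c "from h import *;hub()"
```

```text
t 7.70 yaw -0.698 d 65.4 lat 0.6 mm z 0.2490 | F along -4.6 left 1.1 z -3.7 grip 39.2
```

Contact is at d = 65.4 mm with vertical play on both sides, so the tip is in the bore and resting on the spindle. I'll turn slowly with a light push.

send_rows([
  [1.0,0,-0.13,0.05,0,0,-0.02],
  [1.0,0,-0.13,0,0,0,-0.02],
  [1.0,0,-0.13,0,0,0,-0.02],
  [1.0,0,-0.13,0,0,0,-0.02],
  [1.0,0,-0.13,0,0,0,-0.02],
  [1.0,0,-0.13,0,0,0,-0.02],
  [1.0,0,-0.13,0,0,0,-0.02],
  [1.0,0,-0.13,0,0,0,-0.02],
])

```text
time_s: 8.37
tcp_pos: [0.5765, 0.0957, 0.249]
tool_rot: [0.265, 0.964, 0.001, -0.0]
ft_force: [-2.6, 7.0, -2.9]
grip_width: 0.0165
gripper_force: 39.3
```

```bash
python3 - <<'E'
from h import *
hub()
a=crop("top",140,110,210,180,6);b=crop("scene",300,145,370,215,6)
cv2.imwrite("pics/b5.png",cv2.resize(np.hstack([a,b]),(800,400)))
g=cv2.cvtColor(imaging.get_image("top"),cv2.COLOR_RGB2HSV)[100:150,170:215]
m=(g[...,0]>8)&(g[...,0]<22)&(g[...,2]>170)
E
```

```text
t 8.37 yaw -0.536 d 65.3 lat 2.0 mm z 0.2490 | F along -5.8 left 4.7 z -2.9 grip 39.3
```

View pics/b5.png

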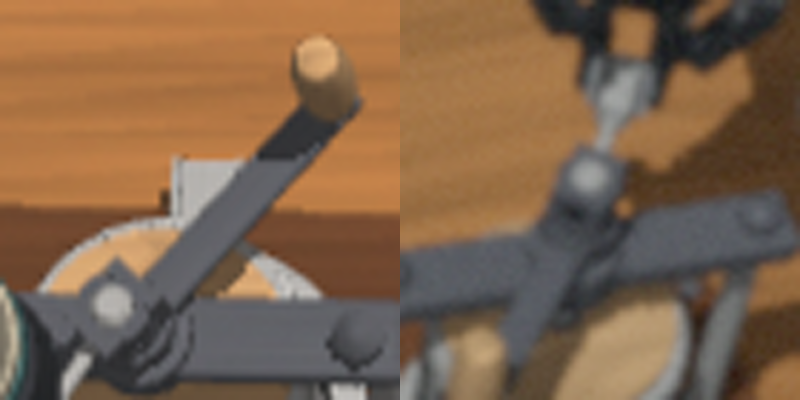

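Knob still at (195.6,120.1): the hub hasn't turned, because the loose fit took up the motion. I'll ease back slightly and shift sideways so the shank carries the bore wall with it.

send_rows([
  [1.0,0.08,-0.1,0,0,0,0],
  [1.0,0,-0.1,0,0,0,0],
  [1.0,0,-0.1,0,0,0,0],
  [1.0,0,0,0,0,0,0],
  [1.0,0,0,0,0,0,0],
])

```text
time_s: 8.93
tcp_pos: [0.5751, 0.0935, 0.2491]
tool_rot: [0.265, 0.964, 0.001, 0.0]
ft_force: [-0.9, 5.6, -4.3]
grip_width: 0.0169
gripper_force: 39.2
```

```bash
cat >> h.py <<'E'
def crank():
    im=imaging.get_image("top");h=cv2.cvtColor(im,cv2.COLOR_RGB2HSV)
    # knob top: bright tan, searched on annulus about hub
    c=proj("top",[.6312,.0606,.266]);best=None
    H0=np.array([.6312,.0606]);g=cv2.GaussianBlur(im.astype(float),(3,3),0)
    tmpl=[]
    for a in np.arange(-.85,.7,.005):
        p=H0+.128*np.array([np.cos(a),np.sin(a)]);v=[]
        for r in(0,.004,.008):
            for t in np.arange(0,6.28,.785):
                q=proj("top",[p[0]+r*np.cos(t),p[1]+r*np.sin(t),.281]);x,y=np.round(q).astype(int);v.append(im[y,x].astype(float))
        v=np.mean(v,0);d=np.linalg.norm(v-KT);tmpl.append((d,a))
    tmpl.sort();print("crank yaw %.3f (res %.0f, spread %.3f)"%(np.mean([a for _,a in tmpl[:7]]),tmpl[0][0],np.std([a for _,a in tmpl[:7]])))
KT=np.array([235.,175,115])
E
python3 - <<'E'
from h import *
hub()
im=imaging.get_image("top");print(im[119:122,194:198].tolist())
crank()
E
```

```text
t 8.93 yaw -0.537 d 65.4 lat -0.6 mm z 0.2491 | F along -3.7 left 4.4 z -4.3 grip 39.2
[[[128, 99, 69], [171, 116, 69], [181, 120, 68], [181, 121, 69]], [[120, 94, 66], [154, 110, 76], [181, 120, 70], [181, 119, 69]], [[111, 87, 64], [115, 99, 93], [174, 115, 66], [173, 114, 65]]]Traceback (most recent call last):
  File "<stdin>", line 4, in <module>
  File "h.py", line 38, in crank
    q=proj("top",[p[0]+r*np.cos(t),p[1]+r*np.sin(t),.281]);x,y=np.round(q).astype(int);v.append(im[y,x].astype(float))
  File "h.py", line 10, in proj
    p=imaging.camera_params(n);T=np.array(p["camera_from_world"]);q=np.array(p["mtx"])@(T[:3,:3]@np.asarray(P)+T[:3,3]);return q[:2]/q[2]
ValueError: time passes only in moves, steps and waits
```

```bash
python3 - <<'E'
s=open("h.py").read();s=s[:s.index("def crank")]
s+='''def crank():
    k=cv2.imread("pics/top0.png")[119:122,194:197].reshape(-1,3).mean(0)[::-1]
    im=imaging.get_image("top")[85:150,140:215].astype(float)
    m=(np.linalg.norm(im-k,axis=2)<30).astype(np.uint8);m=cv2.morphologyEx(m,cv2.MORPH_OPEN,np.ones((2,2),np.uint8))
    n,l,st_,c=cv2.connectedComponentsWithStats(m)
    for i in range(1,n):
        if 8<st_[i,4]<150:
            p=plane("top",c[i,0]+140,c[i,1]+85,.281);e=p[:2]-[.6312,.0606]
            if abs(np.hypot(*e)-.127)<.012:print("crank yaw %.3f r %.3f area %d"%(np.arctan2(e[1],e[0]),np.hypot(*e),st_[i,4]))
'''
open("h.py","w").write(s)
E
python3 -c "
from h import *
hub();crank()"
```

```text
t 9.03 yaw -0.537 d 65.4 lat -0.6 mm z 0.2491 | F along -3.7 left 4.1 z -3.7 grip 39.2
crank yaw -0.553 r 0.128 area 35
```

send_rows([
  [1.0,0,-0.13,0.04,0,0,-0.02],
  [1.0,0,-0.13,0,0,0,-0.02],
  [1.0,0,-0.13,0,0,0,-0.02],
  [1.0,0,-0.13,0,0,0,-0.02],
  [1.0,0,-0.13,0,0,0,-0.02],
  [1.0,0,-0.13,0,0,0,-0.02],
  [1.0,0,0,0,0,0,0],
])

```text
time_s: 9.67
tcp_pos: [0.5717, 0.0865, 0.249]
tool_rot: [0.207, 0.978, 0.001, 0.001]
ft_force: [-0.5, 5.1, -4.1]
grip_width: 0.0168
gripper_force: 39.3
```

```bash
python3 -c "
from h import *
hub();crank()"
```

```text
t 9.67 yaw -0.416 d 65.3 lat -0.6 mm z 0.2490 | F along -2.6 left 4.5 z -4.1 grip 39.3
crank yaw -0.409 r 0.128 area 31
```

send_rows([
  [1.0,-0.04,-0.13,0.04,0,0,-0.02],
  [1.0,0,-0.13,0,0,0,-0.02],
  [1.0,0,-0.13,0,0,0,-0.02],
  [1.0,0,-0.13,0,0,0,-0.02],
  [1.0,0,-0.13,0,0,0,-0.02],
  [1.0,0,0,0,0,0,0],
])

```text
time_s: 10.22
tcp_pos: [0.5696, 0.0802, 0.2487]
tool_rot: [0.158, 0.988, 0.001, 0.001]
ft_force: [-1.7, 4.7, -2.5]
grip_width: 0.0168
gripper_force: 39.5
```

```bash
python3 -c "
from h import *
hub();crank()"
```

```text
t 10.22 yaw -0.316 d 65.1 lat -0.7 mm z 0.2487 | F along -3.1 left 3.9 z -2.5 grip 39.5
crank yaw -0.269 r 0.127 area 36
```

send_rows([
  [1.0,-0.03,-0.12,0,0,0,-0.02],
  [1.0,0,-0.12,0,0,0,-0.02],
  [1.0,0,-0.12,0,0,0,-0.02],
  [1.0,0,-0.13,0,0,0,-0.02],
  [1.0,0,-0.13,0,0,0,-0.02],
  [1.0,0,0,0,0,0,0],
])

```text
time_s: 10.77
tcp_pos: [0.5685, 0.073, 0.2487]
tool_rot: [0.109, 0.994, 0.0, 0.001]
ft_force: [0.9, 2.9, -2.5]
grip_width: 0.0169
gripper_force: 39.4
```

```bash
python3 -c "
from h import *
hub();crank()"
```

```text
t 10.77 yaw -0.217 d 64.3 lat -1.5 mm z 0.2487 | F along 0.2 left 3.0 z -2.5 grip 39.4
crank yaw -0.079 r 0.127 area 29
```

send_rows([
  [1.0,-0.1,0,0,0,0,0],
  [1.0,-0.05,0,0,0,0,0],
  [1.0,0,0,0,0,0,0],
  [1.0,0,0,0,0,0,0],
])

```text
time_s: 11.15
tcp_pos: [0.5694, 0.0712, 0.2484]
tool_rot: [0.11, 0.994, -0.001, 0.0]
ft_force: [0.7, -0.0, -2.0]
grip_width: 0.0166
gripper_force: 39.5
```

```bash
python3 -c "
from h import *
hub();crank()"
```

```text
t 11.15 yaw -0.220 d 63.0 lat -3.2 mm z 0.2484 | F along 0.7 left 0.1 z -2.0 grip 39.5
crank yaw 0.149 r 0.128 area 30
```

The axial force vanished and the tip passed the spindle's surface, so it has found the hole's edge. The hub has swung ahead of the pin, though, so I'll line the pin up with the crank before going deeper.

send_rows([
  [1.0,0,-0.16,0,0,0,-0.03],
  [1.0,0,-0.16,0,0,0,-0.03],
  [1.0,0,-0.16,0,0,0,-0.03],
  [1.0,0,-0.16,0,0,0,-0.03],
  [1.0,0,-0.16,0,0,0,-0.03],
  [1.0,0,-0.16,0,0,0,-0.03],
  [1.0,0,-0.16,0,0,0,-0.03],
  [1.0,0,-0.16,0,0,0,-0.03],
  [1.0,0,0,0,0,0,0],
  [1.0,0,0,0,0,0,0],
])

```text
time_s: 12.03
tcp_pos: [0.5673, 0.0591, 0.2482]
tool_rot: [-0.01, 1.0, -0.0, -0.0]
ft_force: [-0.0, 0.5, -1.7]
grip_width: 0.0166
gripper_force: 39.5
```

```bash
python3 -c "
from h import *
hub();crank()"
```

```text
t 12.03 yaw 0.020 d 64.3 lat -0.3 mm z 0.2482 | F along -0.0 left 0.5 z -1.7 grip 39.5
crank yaw 0.150 r 0.128 area 27
```

send_rows([
  [1.0,-0.1,-0.17,0,0,0,-0.03],
  [1.0,-0.05,-0.17,0,0,0,-0.03],
  [1.0,-0.05,0,0,0,0,0],
  [1.0,-0.05,0,0,0,0,0],
  [1.0,0,0,0,0,0,0],
])

```text
time_s: 12.5
tcp_pos: [0.5702, 0.0563, 0.2483]
tool_rot: [-0.04, 0.999, -0.0, 0.0]
ft_force: [0.2, 1.3, -2.2]
grip_width: 0.0164
gripper_force: 39.5
```

```bash
python3 -c "
from h import *
hub();crank()"
```

```text
t 12.50 yaw 0.080 d 61.5 lat 0.7 mm z 0.2483 | F along 0.3 left 1.3 z -2.2 grip 39.5
crank yaw 0.154 r 0.127 area 28
```

send_rows([
  [1.0,-0.1,0,0,0,0,0],
  [1.0,-0.1,0,0,0,0,0],
  [1.0,-0.1,0,0,0,0,0],
  [1.0,0,0,0,0,0,0],
  [1.0,0,0,0,0,0,0],
])

```text
time_s: 12.97
tcp_pos: [0.5733, 0.0566, 0.2483]
tool_rot: [-0.041, 0.999, 0.0, 0.0]
ft_force: [0.9, -0.1, -1.6]
grip_width: 0.017
gripper_force: 39.5
```

```bash
python3 -c "
from h import *
hub();crank()"
```

```text
t 12.97 yaw 0.081 d 58.5 lat 0.7 mm z 0.2483 | F along 0.9 left -0.1 z -1.6 grip 39.5
crank yaw 0.154 r 0.127 area 28
```

send_rows([
  [1.0,-0.1,-0.08,0,0,0,-0.015],
  [1.0,-0.1,-0.08,0,0,0,-0.015],
  [1.0,-0.15,0,0,0,0,0],
  [1.0,-0.15,0,0,0,0,0],
  [1.0,0,0,0,0,0,0],
  [1.0,0,0,0,0,0,0],
])

```text
time_s: 13.52
tcp_pos: [0.5781, 0.0559, 0.2482]
tool_rot: [-0.056, 0.998, 0.0, -0.0]
ft_force: [-1.2, 1.4, -2.5]
grip_width: 0.0168
gripper_force: 39.5
```

```bash
python3 -c "
from h import *
hub();crank()"
```

```text
t 13.52 yaw 0.111 d 53.7 lat 1.3 mm z 0.2482 | F along -1.0 left 1.6 z -2.5 grip 39.5
crank yaw 0.154 r 0.127 area 28
```

send_rows([
  [1.0,-0.1,0.05,0,0,0,0],
  [1.0,-0.1,0,0,0,0,0],
  [1.0,-0.1,0,0,0,0,0],
  [1.0,0,0,0,0,0,0],
  [1.0,0,0,0,0,0,0],
])

```text
time_s: 13.98
tcp_pos: [0.5805, 0.0566, 0.2481]
tool_rot: [-0.056, 0.998, 0.0, -0.001]
ft_force: [-3.7, 2.7, -2.1]
grip_width: 0.0171
gripper_force: 39.5
```

```bash
python3 -c "
from h import *
hub();crank()"
```

```text
t 13.98 yaw 0.112 d 51.2 lat 1.7 mm z 0.2481 | F along -3.4 left 3.1 z -2.1 grip 39.5
crank yaw 0.152 r 0.127 area 26
```

send_rows([
  [1.0,0.2,0,0,0,0,0],
  [1.0,0,0.12,0,0,0,0.025],
  [1.0,0,0.12,0,0,0,0.025],
  [1.0,0,0,0,0,0,0],
  [1.0,0,0,0,0,0,0],
])

```text
time_s: 14.45
tcp_pos: [0.5794, 0.0587, 0.2485]
tool_rot: [-0.031, 1.0, 0.0, 0.001]
ft_force: [1.2, 1.7, -2.0]
grip_width: 0.017
gripper_force: 39.4
```

```bash
python3 -c "
from h import *
hub();crank()"
```

```text
t 14.45 yaw 0.061 d 52.2 lat 1.3 mm z 0.2485 | F along 1.3 left 1.7 z -2.0 grip 39.4
crank yaw 0.154 r 0.127 area 28
```

send_rows([
  [1.0,0,0.1,0,0,0,0],
  [1.0,0,0.1,0,0,0,0.02],
  [1.0,0,0.1,0,0,0,0.02],
  [1.0,0,0,0,0,0,0],
  [1.0,0,0,0,0,0,0],
])

```text
time_s: 14.92
tcp_pos: [0.5791, 0.0608, 0.2484]
tool_rot: [-0.01, 1.0, -0.0, 0.0]
ft_force: [1.0, -0.4, -0.8]
grip_width: 0.0168
gripper_force: 39.5
```

```bash
python3 -c "
from h import *
hub();crank()"
```

```text
t 14.92 yaw 0.020 d 52.5 lat 1.3 mm z 0.2484 | F along 1.0 left -0.4 z -0.8 grip 39.5
crank yaw 0.154 r 0.127 area 28
```

send_rows([
  [1.0,0,0.1,0,0,0,0.02],
  [1.0,0,0.1,0,0,0,0.02],
  [1.0,0,0.1,0,0,0,0.02],
  [1.0,0,0.1,0,0,0,0.02],
  [1.0,0,0,0,0,0,0],
  [1.0,0,0,0,0,0,0],
])

```text
time_s: 15.47
tcp_pos: [0.5789, 0.0647, 0.2483]
tool_rot: [0.03, 1.0, -0.001, 0.0]
ft_force: [1.5, -4.1, -1.3]
grip_width: 0.0168
gripper_force: 39.6
```

```bash
python3 -c "
from h import *
hub();crank()"
```

```text
t 15.47 yaw -0.060 d 52.9 lat 1.0 mm z 0.2483 | F along 1.8 left -4.0 z -1.3 grip 39.6
crank yaw 0.116 r 0.128 area 32
```

send_rows([
  [1.0,0,-0.08,0,0,0,-0.02],
  [1.0,0,-0.08,0,0,0,-0.02],
  [1.0,-0.05,-0.08,0,0,0,-0.015],
  [1.0,-0.1,0,0,0,0,0],
  [1.0,-0.1,0,0,0,0,0],
  [1.0,0,0,0,0,0,0],
  [1.0,0,0,0,0,0,0],
])

```text
time_s: 16.1
tcp_pos: [0.5791, 0.0624, 0.248]
tool_rot: [0.002, 1.0, -0.001, -0.002]
ft_force: [-4.1, -5.2, 2.4]
grip_width: 0.0168
gripper_force: 40.0
```

```bash
python3 -c "
from h import *
hub();crank()"
```

```text
t 16.10 yaw -0.004 d 52.5 lat 1.6 mm z 0.2480 | F along -4.1 left -5.2 z 2.4 grip 40.0
crank yaw 0.116 r 0.128 area 32
```

It is sticking half-way because the crank (about 0.12) is askew to the hole (about 0.03). I'll ease back and swing the pin clockwise to bring the hub back a little.

send_rows([
  [1.0,0.3,-0.04,0,0,0,0],
  [1.0,0.3,0,0,0,0,0],
  [1.0,0,0.14,0,0,0,0.025],
  [1.0,0,0.14,0,0,0,0.025],
  [1.0,0,0.14,0,0,0,0.025],
  [1.0,0,0.14,0,0,0,0.025],
  [1.0,0,0,0,0,0,0],
  [1.0,0,0,0,0,0,0],
])

```text
time_s: 16.82
tcp_pos: [0.5742, 0.0672, 0.248]
tool_rot: [0.053, 0.999, -0.001, -0.001]
ft_force: [-1.2, -6.4, 0.8]
grip_width: 0.017
gripper_force: 39.9
```

```bash
python3 -c "
from h import *
hub();crank()"
```

```text
t 16.82 yaw -0.106 d 57.8 lat 0.5 mm z 0.2480 | F along -0.5 left -6.5 z 0.8 grip 39.9
crank yaw 0.116 r 0.128 area 33
```

send_rows([
  [1.0,0.3,-0.1,-0.03,0,0,0],
  [1.0,0.3,-0.1,0,0,0,-0.025],
  [1.0,0.2,-0.1,0,0,0,-0.025],
  [1.0,0,-0.12,0,0,0,-0.025],
  [1.0,0,-0.12,0,0,0,-0.025],
  [1.0,0,0,0,0,0,0],
  [1.0,0,0,0,0,0,0],
])

```text
time_s: 17.45
tcp_pos: [0.5668, 0.065, 0.2485]
tool_rot: [0.002, 1.0, 0.001, -0.0]
ft_force: [0.9, -0.8, -1.5]
grip_width: 0.0171
gripper_force: 39.5
```

```bash
python3 -c "
from h import *
hub();crank()"
```

```text
t 17.45 yaw -0.003 d 64.8 lat 4.2 mm z 0.2485 | F along 0.9 left -0.8 z -1.5 grip 39.5
crank yaw -0.055 r 0.127 area 28
```

```bash
sed -i 's/H=(.6316,.0606)/H=(.6279,.0632)/' h.py
```

send_rows([
  [1.0,-0.05,-0.1,0,0,0,0],
  [1.0,-0.05,-0.1,0,0,0,0],
  [1.0,0,-0.06,0,0,0,0],
  [1.0,0,0,0,0,0,0],
  [1.0,0,0,0,0,0,0],
])

```text
time_s: 17.92
tcp_pos: [0.5678, 0.0618, 0.2485]
tool_rot: [0.002, 1.0, 0.0, -0.0]
ft_force: [-0.7, 2.1, -2.5]
grip_width: 0.0168
gripper_force: 39.4
```

```bash
python3 -c "
from h import *
hub();crank()"
```

```text
t 17.92 yaw -0.003 d 60.1 lat -1.6 mm z 0.2485 | F along -0.7 left 2.1 z -2.5 grip 39.4
crank yaw 0.006 r 0.127 area 33
```

Crank (0.006) and pin (-0.003) are now lined up. I'll relax sideways and push lightly.

send_rows([
  [1.0,-0.1,0.08,0,0,0,0],
  [1.0,-0.1,0,0,0,0,0],
  [1.0,-0.1,0,0,0,0,0],
  [1.0,0,0,0,0,0,0],
  [1.0,0,0,0,0,0,0],
])

```text
time_s: 18.38
tcp_pos: [0.5712, 0.0616, 0.2486]
tool_rot: [0.002, 1.0, -0.0, 0.0]
ft_force: [-1.3, 0.2, -2.3]
grip_width: 0.0168
gripper_force: 39.5
```

```bash
python3 -c "
from h import *
hub();crank()"
```

```text
t 18.38 yaw -0.004 d 56.7 lat -1.9 mm z 0.2486 | F along -1.3 left 0.2 z -2.3 grip 39.5
crank yaw 0.042 r 0.127 area 31
```

send_rows([
  [1.0,-0.1,0.05,0,0,0,-0.01],
  [1.0,-0.1,0,0,0,0,-0.01],
  [1.0,-0.1,0,0,0,0,0],
  [1.0,-0.1,0,0,0,0,0],
  [1.0,0,0,0,0,0,0],
  [1.0,0,0,0,0,0,0],
])

```text
time_s: 18.93
tcp_pos: [0.5752, 0.0613, 0.2485]
tool_rot: [-0.008, 1.0, -0.001, -0.0]
ft_force: [-0.7, -5.1, -2.1]
grip_width: 0.0169
gripper_force: 39.5
```

```bash
python3 -c "
from h import *
hub();crank()"
```

```text
t 18.93 yaw 0.015 d 52.8 lat -1.1 mm z 0.2485 | F along -0.7 left -5.1 z -2.1 grip 39.5
crank yaw 0.042 r 0.127 area 31
```

send_rows([
  [1.0,0,-0.08,0,0,0,-0.01],
  [1.0,0,-0.08,0,0,0,-0.01],
  [1.0,0,0,0,0,0,0],
  [1.0,0,0,0,0,0,0],
])

```text
time_s: 19.32
tcp_pos: [0.5752, 0.0604, 0.2486]
tool_rot: [-0.018, 1.0, -0.0, 0.0]
ft_force: [-1.4, -4.6, -3.4]
grip_width: 0.0169
gripper_force: 39.4
```

```bash
python3 -c "
from h import *
hub();crank()"
```

```text
t 19.32 yaw 0.036 d 52.8 lat -0.9 mm z 0.2486 | F along -1.6 left -4.5 z -3.4 grip 39.4
crank yaw 0.042 r 0.127 area 31
```

send_rows([
  [1.0,0,-0.1,0.02,0,0,0],
  [1.0,0,-0.1,0,0,0,0],
  [1.0,0,0,0,0,0,0],
  [1.0,0,0,0,0,0,0],
])

```text
time_s: 19.7
tcp_pos: [0.5752, 0.0599, 0.2485]
tool_rot: [-0.019, 1.0, 0.001, 0.0]
ft_force: [-0.4, -1.4, -2.5]
grip_width: 0.0169
gripper_force: 39.4
```

```bash
python3 -c "
from h import *
hub();crank()"
```

```text
t 19.70 yaw 0.037 d 52.7 lat -1.4 mm z 0.2485 | F along -0.4 left -1.4 z -2.5 grip 39.4
crank yaw 0.042 r 0.127 area 31
```

send_rows([
  [1.0,-0.1,-0.05,0,0,0,0],
  [1.0,-0.1,0,0,0,0,0],
  [1.0,-0.1,0,0,0,0,0],
  [1.0,-0.1,0,0,0,0,0],
  [1.0,0,0,0,0,0,0],
  [1.0,0,0,0,0,0,0],
])

```text
time_s: 20.25
tcp_pos: [0.5785, 0.0596, 0.2482]
tool_rot: [-0.019, 1.0, 0.001, -0.001]
ft_force: [-4.2, 3.0, -2.6]
grip_width: 0.0168
gripper_force: 39.6
```

```bash
python3 -c "
from h import *
hub();crank()"
```

```text
t 20.25 yaw 0.037 d 49.5 lat -1.8 mm z 0.2482 | F along -4.1 left 3.1 z -2.6 grip 39.6
crank yaw 0.060 r 0.127 area 31
```

```bash
sed -i 's|grip %.1f"%(|Tz %.3f"%(|; s|f\[2\],s\["gripper_force"\]|f[2],s["ft_torque"][2]|' h.py; python3 -c "
from h import *
hub();print(robot.state()['ft_torque'])"
```

```text
t 20.30 yaw 0.037 d 49.4 lat -1.8 mm z 0.2483 | F along -5.0 left 2.9 z -1.9 Tz 0.114
[0.65098778 0.89893909 0.1137627 ]
```

send_rows([
  [1.0,0.1,0.05,0,0,0,0],
  [1.0,0.1,0,0,0,0,0],
  [1.0,0,0,0,0,0,0],
  [1.0,0,0,0,0,0,0],
])

```text
time_s: 20.63
tcp_pos: [0.5781, 0.0595, 0.2487]
tool_rot: [-0.018, 1.0, 0.0, 0.001]
ft_force: [1.0, 3.2, -3.8]
grip_width: 0.0167
gripper_force: 39.3
```

```bash
python3 -c "
from h import *
hub();print(robot.state()['ft_torque'])"
```

```text
t 20.63 yaw 0.037 d 49.9 lat -1.9 mm z 0.2487 | F along 1.2 left 3.2 z -3.8 Tz 0.166
[ 0.79476342 -0.19439588  0.16578971]
```

send_rows([
  [1.0,0,0.1,0.02,0,0,0],
  [1.0,0,0,0,0,0,0],
  [1.0,0,0,0,0,0,0],
])

```text
time_s: 20.88
tcp_pos: [0.578, 0.0596, 0.2485]
tool_rot: [-0.018, 1.0, -0.0, 0.001]
ft_force: [1.8, 2.1, -2.4]
grip_width: 0.017
gripper_force: 39.4
```

```bash
python3 -c "
from h import *
hub()"
```

```text
t 20.88 yaw 0.036 d 50.0 lat -1.8 mm z 0.2485 | F along 1.9 left 2.0 z -2.4 Tz 0.117
```

send_rows([
  [1.0,-0.1,0,0,0,0,0],
  [1.0,-0.1,0,0,0,0,0],
  [1.0,0,0,0,0,0,0],
  [1.0,0,0,0,0,0,0],
])

```text
time_s: 21.22
tcp_pos: [0.5783, 0.0597, 0.2481]
tool_rot: [-0.018, 1.0, -0.0, -0.001]
ft_force: [-2.9, 1.1, -0.3]
grip_width: 0.0166
gripper_force: 39.7
```

```bash
python3 -c "
from h import *
hub();crank()"
```

```text
t 21.22 yaw 0.036 d 49.7 lat -1.7 mm z 0.2481 | F along -2.9 left 1.2 z -0.3 Tz 0.021
crank yaw 0.060 r 0.127 area 31
```

```bash
sed -i 's/H=(.6279,.0632)/H=(.6292,.0623)/' h.py
```

send_rows([
  [1.0,0.3,0,-0.03,0,0,0],
  [1.0,0,-0.1,0,0,0,-0.02],
  [1.0,0,-0.1,0,0,0,-0.02],
  [1.0,0,-0.1,0,0,0,-0.02],
  [1.0,0,-0.1,0,0,0,-0.02],
  [1.0,0,-0.1,0,0,0,-0.02],
  [1.0,0,0,0,0,0,0],
  [1.0,0,0,0,0,0,0],
])

```text
time_s: 21.93
tcp_pos: [0.5767, 0.0548, 0.2485]
tool_rot: [-0.068, 0.998, 0.0, 0.0]
ft_force: [1.0, 1.7, -0.9]
grip_width: 0.0164
gripper_force: 39.5
```

```bash
python3 -c "
from h import *
hub();crank()"
```

```text
t 21.93 yaw 0.136 d 53.1 lat -0.3 mm z 0.2485 | F along 1.2 left 1.6 z -0.9 Tz 0.043
crank yaw 0.114 r 0.128 area 31
```

send_rows([
  [1.0,-0.1,0.03,0,0,0,0],
  [1.0,-0.1,0,0,0,0,0],
  [1.0,-0.1,0,0,0,0,0],
  [1.0,-0.1,0,0,0,0,0],
  [1.0,-0.1,0,0,0,0,0],
  [1.0,0,0,0,0,0,0],
  [1.0,0,0,0,0,0,0],
])

```text
time_s: 22.57
tcp_pos: [0.581, 0.0558, 0.2483]
tool_rot: [-0.068, 0.998, -0.0, -0.001]
ft_force: [-2.0, -0.2, -1.8]
grip_width: 0.0168
gripper_force: 39.5
```

```bash
python3 -c "
from h import *
hub();crank()"
```

```text
t 22.57 yaw 0.136 d 48.7 lat 0.1 mm z 0.2483 | F along -2.0 left 0.1 z -1.8 Tz -0.007
crank yaw 0.114 r 0.128 area 31
```

send_rows([
  [1.0,-0.1,0,0,0,0,0],
  [1.0,-0.1,0,0,0,0,0],
  [1.0,0,0,0,0,0,0],
  [1.0,0,0,0,0,0,0],
])

```text
time_s: 22.95
tcp_pos: [0.5824, 0.0561, 0.2482]
tool_rot: [-0.068, 0.998, -0.0, -0.001]
ft_force: [-4.5, 0.9, -1.1]
grip_width: 0.0167
gripper_force: 39.5
```

```bash
python3 -c "
from h import *
hub();crank()"
```

```text
t 22.95 yaw 0.136 d 47.2 lat 0.2 mm z 0.2482 | F along -4.3 left 1.5 z -1.1 Tz 0.032
crank yaw 0.114 r 0.128 area 31
```

send_rows([
  [1.0,0.2,0,-0.02,0,0,0],
  [1.0,0,-0.09,0,0,0,-0.02],
  [1.0,0,-0.09,0,0,0,-0.02],
  [1.0,-0.1,0,0,0,0,0],
  [1.0,-0.1,0,0,0,0,0],
  [1.0,-0.1,0,0,0,0,0],
  [1.0,0,0,0,0,0,0],
  [1.0,0,0,0,0,0,0],
])

```text
time_s: 23.67
tcp_pos: [0.5843, 0.0547, 0.2486]
tool_rot: [-0.088, 0.996, 0.0, -0.0]
ft_force: [-4.2, 0.9, -2.1]
grip_width: 0.0167
gripper_force: 39.5
```

```bash
python3 -c "
from h import *
hub();crank()"
```

```text
t 23.67 yaw 0.176 d 45.5 lat 0.4 mm z 0.2486 | F along -4.0 left 1.6 z -2.1 Tz 0.107
crank yaw 0.114 r 0.128 area 31
```

send_rows([
  [1.0,0.1,0,0,0,0,0],
  [1.0,0,-0.08,0,0,0,-0.02],
  [1.0,0,-0.08,0,0,0,-0.02],
  [1.0,-0.1,0,0,0,0,0],
  [1.0,-0.1,0,0,0,0,0],
  [1.0,-0.1,0,0,0,0,0],
  [1.0,0,0,0,0,0,0],
  [1.0,0,0,0,0,0,0],
])

```text
time_s: 24.38
tcp_pos: [0.5868, 0.0536, 0.2487]
tool_rot: [-0.108, 0.994, 0.0, -0.0]
ft_force: [-3.0, 0.8, -2.3]
grip_width: 0.017
gripper_force: 39.4
```

```bash
python3 -c "
from h import *
hub();crank()"
```

```text
t 24.38 yaw 0.216 d 43.3 lat 0.6 mm z 0.2487 | F along -2.8 left 1.4 z -2.3 Tz 0.117
crank yaw 0.139 r 0.127 area 31
```

Each bit of turn lets it go deeper, so I'll keep going.

send_rows([
  [1.0,0.05,-0.08,0,0,0,-0.02],
  [1.0,0,-0.08,0,0,0,-0.02],
  [1.0,-0.1,0,0,0,0,0],
  [1.0,-0.1,0,0,0,0,0],
  [1.0,-0.1,0,0,0,0,0],
  [1.0,0,0,0,0,0,0],
  [1.0,0,0,0,0,0,0],
])

```text
time_s: 25.02
tcp_pos: [0.59, 0.0526, 0.2488]
tool_rot: [-0.128, 0.992, -0.0, 0.0]
ft_force: [-0.3, 0.5, -4.1]
grip_width: 0.0168
gripper_force: 39.3
```

```bash
python3 -c "
from h import *
hub();crank()"
```

```text
t 25.02 yaw 0.256 d 40.4 lat 0.5 mm z 0.2488 | F along -0.1 left 0.5 z -4.1 Tz 0.039
crank yaw 0.173 r 0.127 area 34
```

send_rows([
  [1.0,-0.1,0,0.04,0,0,0],
  [1.0,-0.1,0,0,0,0,0],
  [1.0,-0.1,0,0,0,0,0],
  [1.0,-0.1,0,0,0,0,0],
  [1.0,-0.1,0,0,0,0,0],
  [1.0,0,0,0,0,0,0],
  [1.0,0,0,0,0,0,0],
])

```text
time_s: 25.65
tcp_pos: [0.595, 0.0539, 0.2485]
tool_rot: [-0.128, 0.992, -0.0, 0.001]
ft_force: [0.5, 0.7, -1.7]
grip_width: 0.0165
gripper_force: 39.5
```

```bash
python3 -c "
from h import *
hub();crank()"
```

```text
t 25.65 yaw 0.256 d 35.2 lat 0.5 mm z 0.2485 | F along 0.7 left 0.5 z -1.7 Tz -0.005
crank yaw 0.171 r 0.128 area 32
```

send_rows([
  [1.0,-0.1,0,0,0,0,0],
  [1.0,-0.1,0,0,0,0,0],
  [1.0,-0.1,0,0,0,0,0],
  [1.0,-0.1,0,0,0,0,0],
  [1.0,0,0,0,0,0,0],
  [1.0,0,0,0,0,0,0],
])

```text
time_s: 26.2
tcp_pos: [0.5985, 0.0549, 0.2483]
tool_rot: [-0.128, 0.992, -0.0, 0.0]
ft_force: [0.2, 0.1, -1.4]
grip_width: 0.0167
gripper_force: 39.5
```

```bash
python3 -c "
from h import *
hub();crank()"
```

```text
t 26.20 yaw 0.256 d 31.6 lat 0.6 mm z 0.2483 | F along 0.2 left 0.0 z -1.4 Tz -0.018
crank yaw 0.173 r 0.127 area 34
```

send_rows([
  [1.0,-0.1,0,0,0,0,0],
  [1.0,-0.1,0,0,0,0,0],
  [1.0,-0.1,0,0,0,0,0],
  [1.0,0,0,0,0,0,0],
  [1.0,0,0,0,0,0,0],
])

```text
time_s: 26.67
tcp_pos: [0.5989, 0.0548, 0.248]
tool_rot: [-0.128, 0.992, -0.0, -0.003]
ft_force: [-6.7, -1.2, 2.1]
grip_width: 0.0167
gripper_force: 39.9
```

```bash
python3 -c "
from h import *
hub();crank()"
```

```text
t 26.67 yaw 0.256 d 31.2 lat 0.4 mm z 0.2480 | F along -6.7 left 0.6 z 2.1 Tz 0.023
crank yaw 0.194 r 0.127 area 31
```

d = 31.2 mm with 6.7 N, so the shoulder is against the hub: home. I'll ease off, release and go up.

send_rows([
  [1.0,0.1,0,-0.03,0,0,0],
  [1.0,0,0,0,0,0,0],
  [1.0,0,0,0,0,0,0],
  [2.0,0,0,0,0,0,0],
  [3.0,0,0,0,0,0,0],
  [3.4,0,0,0,0,0,0],
  [3.4,0,0,0,0,0,0],
  [3.4,0,0,0,0,0,0],
  [3.4,0,0,-1,0,0,0],
  [3.4,0,0,-2,0,0,0],
  [3.4,0,0,-3,0,0,0],
  [3.4,0,0,-4,0,0,0],
  [3.4,0,0,0,0,0,0],
])

```text
time_s: 27.8
tcp_pos: [0.6043, 0.0563, 0.3573]
tool_rot: [-0.128, 0.992, 0.0, 0.007]
ft_force: [1.9, 0.5, 0.2]
grip_width: 0.0342
gripper_force: 0.0
```

```bash
python3 - <<'E'
from h import *
hub();crank()
E
```

```text
t 27.80 yaw 0.256 d 25.6 lat 0.5 mm z 0.3573 | F along 1.9 left -0.0 z 0.2 Tz 0.025
crank yaw 0.204 r 0.128 area 32
```

send_rows([
  [2.0,2,0,0,0,0,0],
  [1.0,3,0,0,0,0,0],
  [0,3,0,0,0,0,0],
  [0,2,0,0,0,0,0],
  [0,0,0,0,0,0,0],
  [0,0,0,0,0,0,0],
])

```text
time_s: 28.35
tcp_pos: [0.5031, 0.0297, 0.349]
tool_rot: [-0.127, 0.992, -0.0, 0.0]
ft_force: [0.5, 1.1, 0.4]
grip_width: -0.0002
gripper_force: 0.0
```

```bash
python3 - <<'E'
from h import *
hub();crank()
a=crop("top",130,120,220,210,6);b=crop("scene",290,120,380,210,6)
cv2.imwrite("pics/b6.png",cv2.resize(np.hstack([a,b]),(800,400),interpolation=cv2.INTER_AREA))
E
```

```text
t 28.35 yaw 0.256 d 130.3 lat 0.4 mm z 0.3490 | F along 0.8 left 0.9 z 0.4 Tz -0.001
crank yaw 0.204 r 0.128 area 32
```

View pics/b6.png

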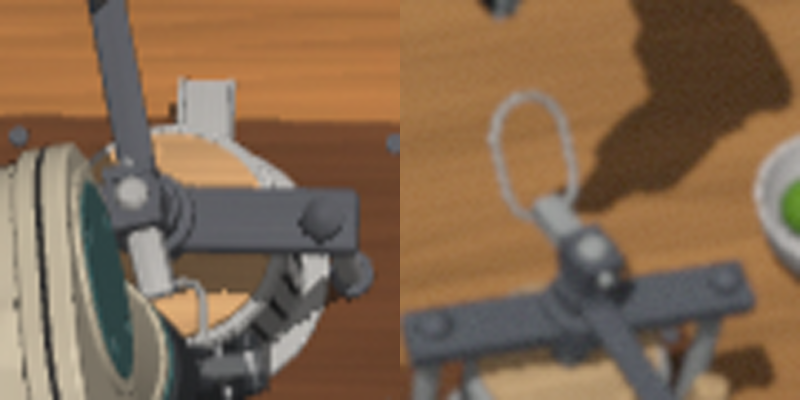

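The pin is home: head on the hub, tip standing out at (607,283), ring still open with its bar at (530,93). I'll turn the tool to the pin's line, go down behind the bar and push it over.

send_rows([
  [0,0,0.4,0,0,0,0.035],
  [0,0,0,2,0,0,0],
  [0,0,0,2,0,0,0],
  [0,0,0,1.4,0,0,0],
  [0,0,0,0,0,0,0],
  [0,-0.5,0,0,0,0,0],
  [0,-0.5,0,0,0,0,0],
  [0,-0.5,0,0,0,0,0],
  [0,-0.5,0,0,0,0,0],
  [0,-0.5,0,0,0,0,0],
  [0,-0.5,0,0,0,0,0],
  [0,-0.5,0,0,0,0,0],
  [0,0,0,0,0,0,0],
])

```text
time_s: 29.58
tcp_pos: [0.5377, 0.0419, 0.2946]
tool_rot: [-0.11, 0.994, 0.0, 0.0]
ft_force: [-2.0, -0.7, 2.0]
grip_width: 0.0005
gripper_force: 1.0
```

```bash
python3 -c "
from h import *
hub()"
```

```text
t 29.58 yaw 0.221 d 93.7 lat 0.2 mm z 0.2946 | F along -2.1 left -0.3 z 2.0 Tz 0.056
```

send_rows([
  [0,-0.5,0,0,0,0,0],
  [0,-0.5,0,0,0,0,0],
  [0,-0.5,0,0,0,0,0],
  [0,-0.5,0,0,0,0,0],
  [0,-0.5,0,0,0,0,0],
  [0,-0.5,0,0,0,0,0],
  [0,0,0,0,0,0,0],
])

```text
time_s: 30.17
tcp_pos: [0.567, 0.0485, 0.2945]
tool_rot: [-0.11, 0.994, 0.0, 0.0]
ft_force: [-1.4, -0.6, 0.3]
grip_width: -0.0002
gripper_force: 1.3
```

```bash
python3 -c "
from h import *
hub();crank()"
```

```text
t 30.17 yaw 0.221 d 63.7 lat 0.2 mm z 0.2945 | F along -1.4 left -0.3 z 0.3 Tz -0.018
crank yaw 0.204 r 0.128 area 32
```

send_rows([
  [0,-0.5,0,0,0,0,0],
  [0,-0.5,0,0,0,0,0],
  [0,-0.5,0,0,0,0,0],
  [0,-0.5,0,0,0,0,0],
  [0,-0.5,0,0,0,0,0],
  [0,-0.5,0,0,0,0,0],
  [0,-0.5,0,0,0,0,0],
  [0,0,0,0,0,0,0],
])

```text
time_s: 30.88
tcp_pos: [0.601, 0.0562, 0.2939]
tool_rot: [-0.11, 0.994, 0.0, 0.0]
ft_force: [-1.3, -1.3, -1.9]
grip_width: -0.0001
gripper_force: 0.9
```

```bash
python3 -c "
from h import *
hub();crank()"
```

```text
t 30.88 yaw 0.221 d 28.9 lat 0.2 mm z 0.2939 | F along -1.6 left -0.9 z -1.9 Tz 0.007
crank yaw 0.204 r 0.128 area 32
```

send_rows([
  [0,-0.5,0,0,0,0,0],
  [0,-0.5,0,0,0,0,0],
  [0,-0.5,0,0,0,0,0],
  [0,-0.5,0,0,0,0,0],
  [0,-0.5,0,0,0,0,0],
  [0,0,0,0,0,0,0],
  [0,0,0,0,0,0,0],
])

```text
time_s: 31.52
tcp_pos: [0.625, 0.0616, 0.2947]
tool_rot: [-0.11, 0.994, 0.0, 0.0]
ft_force: [-0.5, -0.4, -0.7]
grip_width: -0.0
gripper_force: 0.0
```

```bash
python3 - <<'E'
from h import *
hub();crank()
# where would the shut bar be seen? compare with the earlier crop (b6) around bar-open and bar-shut places
old=cv2.resize(cv2.imread("pics/b6.png")[:,400:],(540,540))
new=crop("scene",290,120,380,210,6)
u=np.array([np.cos(.21),np.sin(.21),0]);H=np.array([.6312,.0606,.249])
for nm,P in(("open",H-.0915*u+[0,0,.058]),("shut",H+.0265*u)):
    x,y=((proj("scene",P)-[290,120]+.5)*6).astype(int);print(nm,x,y,np.abs(old.astype(int)-new).max(2)[max(0,y-20):y+20,x-20:x+20].mean().round(1))
cv2.imwrite("pics/b7.png",new)
E
```

```text
t 31.52 yaw 0.221 d 4.2 lat 0.2 mm z 0.2947 | F along -0.5 left -0.3 z -0.7 Tz 0.007
crank yaw 0.196 r 0.127 area 28
open 171 129 25.1
shut 283 395 33.8
```

The force dropped to zero, so the ring has snapped over. I'll retreat and check by pixels, since all the picture views are used.

send_rows([
  [0,0,0,-1,0,0,0],
  [0,0,0,-3,0,0,0],
  [0,0,0,-4,0,0,0],
  [0,2,0,-3,0,0,0],
  [0,4,0,0,0,0,0],
  [0,4,0,0,0,0,0],
  [0,4,0,0,0,0,0],
  [0,4,0,0,0,0,0],
  [0,0,0,0,0,0,0],
  [0,0,0,0,0,0,0],
])

```text
time_s: 32.45
tcp_pos: [0.4471, 0.0213, 0.4061]
tool_rot: [-0.11, 0.994, -0.0, 0.001]
ft_force: [0.8, 1.0, 0.3]
grip_width: -0.0002
gripper_force: 0.0
```

```bash
python3 - <<'E'
from h import *
st();crank()
im=imaging.get_image("scene");hsv=cv2.cvtColor(im,cv2.COLOR_RGB2HSV)
m=((hsv[...,1]<45)&(hsv[...,2]>120)).astype(int)
print("scene mask rows 130-200, cols 300-360");
for r in range(134,200,1):print(r,"".join(".#"[v] for v in m[r,300:365]))
u=np.array([np.cos(.205),np.sin(.205),0]);l=np.array([-u[1],u[0],0]);H=np.array([.6312,.0606,.249])
for nm,P in(("bar shut",H+.0265*u),("bar L",H+.0265*u+.02*l),("bar R",H+.0265*u-.02*l),("legL",H+.0245*l),("legR",H-.0245*l),("tip",H+.0225*u),("head rear",H-.0525*u)):
    print(nm,proj("scene",P).round(1),proj("top",P).round(1))
E
```

```text
{'time_s': 32.45, 'joint_pos': [0.0499, 0.1618, -0.1917, 1.7635, 0.0337, 1.2175, 1.64], 'tcp_pos': [0.4471, 0.0213, 0.4061], 'tool_rot': [-0.1099, 0.9939, -0.0004, 0.001], 'ft_force': [0.8031, 0.9838, 0.3104], 'grip_width': -0.0002, 'gripper_force': 0.0}
crank yaw 0.204 r 0.128 area 32
scene mask rows 130-200, cols 300-360
134 .................................................................
135 .................................................................
136 .................................................................
137 .................................................................
138 .................................................................
139 .................................................................
140 .................................................................
141 .................................................................
142 .................................................................
143 .................................................................
144 .................................................................
145 .
[... 3385 characters left out ...]
.......................................
194 .................................................................
195 .................................................................
196 .................................................................
197 .................................................................
198 .................................................................
199 ................................................#................
bar shut [336.7 185.5] [158.7 153.1]
bar L [343.2 183.1] [150.3 154.8]
bar R [330.2 187.9] [167.1 151.4]
legL [339.7 175.4] [150.4 166. ]
legR [323.9 181.2] [171.  161.9]
tip [336.  184.4] [159.  154.7]
head rear [322.5 164.6] [164.8 185.6]
```

The mask shows the ring closed round the hub, with its bar at about (334,184.5) just past the tip, as predicted. The arm is clear, so I'll hand in.

```bash
python3 -c "
from station import robot
print(robot.finish_job())"
```

```text
the job is handed in; nothing more can be done
None
```

I handed the job in at about 32 s: the pin is fully home through the hub and spindle, and the ring is snapped shut round the hub. I checked the ring from camera pixels, and no verdict was returned.

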